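# Push a slide box home in a feeder lane without touching the rails

## Task

With the fingertips, steadily push the blue slide box from the apron down the lane between the two guide rails until it is fully home against the end stop, sitting straight. Nothing may touch either rail (they carry contact-sensing strips), and the box must stay flat on the deck: do not grasp, lift, tip or flick it. Leave the pot, tubes and marker round the lane where they are.

Things in the scene. Friction and masses are not known exactly. Their poses are not given: they have to be found in the camera images.
- slide_box: closed blue glass-slide box, 0.15-0.3 kg, 92 mm hinge face to tab face, 110 wide, 45 high. Origin: centre of underside. +x points to the flat hinge face (46 mm off), -x to the tab face (46 mm off, tab 6 mm more), y along the width. Starts on the deck's apron, tab face towards the lane mouth, up to 18 mm off the centre line and 0.17 rad askew. Slides with ordinary friction, stays where left
- lane: fixed feeder lane: grey deck 440 x 176 mm, top 6 mm above the bench, two low rails, an end stop. +x is the travel direction from apron to stop (roughly to the robot's right), y across, z up; origin on the bench on the centre line. Deck x -240 to +200 mm, y +-88; apron without rails x -240 to -20, stop's front face x = +175. Clear width between the rails 130 mm
- rail_left: fixed aluminium guide rail with orange contact-sensing strip on its inner side, on the lane's +y side; 12 mm wide, top 14 mm above the deck (20 above the bench), inner side at lane y = +65 mm, from lane x = -20 (rounded nose) to +186. Origin: on the deck, rail's centre line, lane x = -14, y = +71; axes as the lane's
- rail_right: the same rail on the lane's -y side, inner side at lane y = -65 mm; origin at lane x = -14 mm, y = -71 mm
- stop_face (a point): middle of the end stop's front face, 16 mm above the deck, lane x = +175 mm: two rubber-faced blocks 34 mm wide and high, centred at lane y = +42 and -42; the box's tab goes in the gap between them. A box fully home has its origin 46 mm before this point along the lane
- lane_mouth (a point): on the deck's top, on the centre line, at the lane's mouth (lane x = -20 mm, thin yellow line), where the rails begin
- specimen_pot: bystander: white screw-lid pot, 48 mm across, 83 mm high, standing beside the lane on its far (+y) side; origin centre of underside
- tube_a: bystander: capped sample tube (blue-green cap), 30 mm across, 99 mm high, standing beyond the stop end of the deck; origin centre of underside
- tube_b: bystander: a like tube, 30 mm across, 99 mm high, standing beyond the stop end of the deck
- marker: bystander: marker with red cap, 14 x 142 x 12 mm, lying on the bench on the lane's far (+y) side; origin centre of underside
Things that resemble listed ones, but are neither listed nor needed, are in the scene too. What is meant by the slide_box is not yellow, and is the larger of those in its own colour.

How it is judged:
By the outcome, as a careful person would: the job done as asked, in the order asked, and still so for the second after the job is handed in, with the robot touching nothing.
It also fails if it takes over 51 s, if anything falls off the work surface, if the arm or the gripper's body presses on something with over 40 N, if the wrist force passes 120 N, or if a joint passes its speed limit or range.

## Robot

A 7-joint arm with a two-finger parallel gripper is mounted at the origin on the work surface; the furniture and walls round the work are solid. World frame = base frame: x ahead of the robot, y to its left, z up, the work surface at z = 0. Lengths are in mm, angles in rad, forces in N, time in s.
With the tool pointing down it reaches from about 400 to 875 mm from the base axis. Payload 6.5 kg.
Tool frame: the origin (TCP) lies on the centre line of the jaws, within the pads' length; the fingertips stand 8 mm ahead of it and the grasp point (between the pads) lies 11 mm behind it; z points along the fingers, y is the line along which they close (so a half turn about z gives the same grasp; the last joint's range is limited). The gripper opens to 88 mm and grips with 3 to 60 N. Pads are 18 mm wide; open, the fingers measure 123 mm over their backs; the gripper's body (75 mm by 187 mm) begins 45 mm behind the grasp point.
Start: joints at [-1.245, 0.536, -0.004, 1.538, 0.003, 1.067, -0.071], TCP at [248.198, 600.739, 246.716] pointing down, gripper open.
Joint ranges: [-2.7, 2.7], [-0.37, 2.16], [-1.27, 1.26], [0.24, 2.4], [-1.31, 4.45], [0.19, 1.91], [-2.76, 2.76]. Speed limits (rad/s): [2.39, 2.39, 3.14, 3.14, 3.14, 3.14, 3.14].

## Interface

Orientations are given as a unit quaternion [x, y, z, w].
In Python, from workcell import ctrl, gripper_to, planner, readout, imaging, workorder, spotter gives the robot as it stands. The module is installed in compiled form; this text tells all that it offers. Calls block until the motion is done:
- ctrl.reach(position, orientation): joint-space move of the TCP to a pose.
- ctrl.move_l(position, frame=None, max_speed=150, f_stop=None): straight line of the TCP; frame=None keeps the orientation; max_speed is the mean speed in mm/s. With f_stop (N) it stops when the force on the tool has changed by that much, and returns True; else False.
- ctrl.movej(angles): joint-space move.
- gripper_to(opening, force=None): opening from 0.0 (shut) to 1.0 (fully open); force is the grip in N (None keeps the last); returns when the fingers have stopped.
- ctrl.dwell(seconds).
- planner.ik(position, orientation): joint angles nearest the present ones, or None.
- readout.observe(): the state.
- imaging.grab_frame(name): name is "side" or "top"; returns a dict with "img" (400x640x3 uint8, red, green, blue), "vertical_fov" (degrees; the focal length in pixels is half the picture's height over the tangent of half this angle, whatever the lens; pixels are square), "cx", "cy" (the principal point, pixels), "k1" (the pictures are not rectified: a ray, as slopes to the right and down, at radius r is drawn at 1 + k1 r^2 times it, then the intrinsics apply), "extrinsics" (4x4, takes a point from camera to world coordinates). Camera axes: x right, y up, looking along -z (the intrinsics and any distortion apply to the point x, -y, -z); pixel columns grow to the right and rows downward; lengths in mm; the calibration is good to about 2 mm. A picture is of the moment at which its call begins. There is no depth.
A pose or a line that the arm cannot do raises ctrl.Unreachable and nothing moves.
- workorder.hand_in(): hands the job in; it is judged then, once.
Trained networks look in the newest picture that a camera, given by its name, has taken for a name from the list of things; names that differ only in an ending like _2 or _b are one class to them, and where a whole thing is asked for, a point or a joint stands for the part that bears it (a point fixed in the world has none). Each returns a list of dicts, best first, with "confidence" (0 to 1); they miss things now and then, are a little off and sometimes report something else, mostly with a low value. They report only what shows in the picture. A call takes as long as a camera call. They do not tell look-alikes from the thing itself.
- spotter.search_frame(thing, camera): "xyz" ([x, y, z] in mm, in world coordinates, good to about 4 mm: the middle of the surface that is visible of it).
- spotter.regions_of(thing, camera): "region" (400x640 bool, what is visible of it).
The state is a dict: "clock": time; "joint_pos": joint angles; "dq": joint speeds; "tau": joint torques, N m; "position": TCP position; "ee_rot": TCP orientation; "contact_force": force on the tool from outside, world axes, zero at the start; "torque": the same for the moment, N m; "grip_width": opening from 0.0 (shut) to 1.0 (fully open); "grasp_force": force on a finger pad.
Only numpy, scipy, OpenCV 4.12 (cv2) and the standard library are available. Lean on these libraries where they do the work, as an engineer would, in place of code of your own. Each camera call takes 0.05 s, during which the arm holds its last target. There are 200 camera calls.

## Working session

There is one attempt and no reset: what is moved stays moved. The work goes in short steps, each a Python script; the robot and the scene stay as the last script left them, time stands still between calls to the robot, and variables do not carry over. Pictures are saved under pics/ and viewed, at most 11 in all, crops included, and the job is handed in when it is done.

```bash
mkdir -p pics
cat > h.py <<'E'
import numpy as np, cv2
from workcell import ctrl, gripper_to, planner, readout, imaging, workorder, spotter
def cam(f):
    F=200/np.tan(np.radians(f["vertical_fov"])/2)
    K=np.array([[F,0,f["cx"]],[0,F,f["cy"]],[0,0,1.]]); D=np.array([f["k1"],0,0,0,0.])
    return K,D,np.array(f["extrinsics"])
def pix2plane(f,uv,z):
    K,D,T=cam(f)
    p=cv2.undistortPoints(np.array(uv,float).reshape(-1,1,2),K,D).reshape(-1,2)
    d=np.c_[p[:,0],-p[:,1],-np.ones(len(p))]@T[:3,:3].T; o=T[:3,3]
    return o+d*((z-o[2])/d[:,2])[:,None]
def proj(f,P):
    K,D,T=cam(f); c=(np.array(P,float).reshape(-1,3)-T[:3,3])@T[:3,:3]
    c=c*[1,-1,-1]
    return cv2.projectPoints(c.reshape(-1,1,3),np.zeros(3),np.zeros(3),K,D)[0].reshape(-1,2)
def save(f,name,crop=None,s=1):
    im=f["img"][:,:,::-1]
    if crop: im=im[crop[1]:crop[3],crop[0]:crop[2]]
    cv2.imwrite("pics/"+name,cv2.resize(im,None,fx=s,fy=s,interpolation=cv2.INTER_CUBIC))
E
python3 - <<'E'
from h import *
for c in("top","side"):
    f=imaging.grab_frame(c); save(f,c+"0.png",s=1.25); print(c,np.round(f["extrinsics"],2).tolist(),f["vertical_fov"],f["k1"])
    for t in("slide_box","rail_left","rail_right","lane_mouth","stop_face","lane","specimen_pot","tube_a","marker"):
        print(t,[(np.round(d["xyz"]).tolist(),round(d["confidence"],2),proj(f,d["xyz"]).round().tolist()[0]) for d in spotter.search_frame(t,c)])
print(readout.observe())
E
```

```text
top [[-0.02, 0.98, -0.18, 384.34], [-1.0, -0.02, 0.01, 108.56], [0.01, 0.18, 0.98, 904.38], [0.0, 0.0, 0.0, 1.0]] 56.45588905160845 0.023423492202927488
slide_box [([422.0, 392.0, 30.0], 0.94, [193.0, 257.0]), ([641.0, 180.0, 32.0], 0.69, [285.0, 163.0]), ([481.0, 193.0, 47.0], 0.62, [278.0, 229.0])]
rail_left [([532.0, -28.0, 20.0], 0.86, [371.0, 207.0])]
rail_right [([394.0, -20.0, 20.0], 0.98, [371.0, 265.0])]
lane_mouth [([461.0, 47.0, 7.0], 0.97, [341.0, 238.0])]
stop_face [([460.0, 47.0, 10.0], 0.63, [341.0, 238.0])]
lane [([459.0, 46.0, 6.0], 0.87, [341.0, 238.0])]
specimen_pot [([606.0, -90.0, 80.0], 0.73, [401.0, 170.0])]
tube_a [([485.0, -182.0, 93.0], 0.82, [448.0, 221.0]), ([413.0, -186.0, 93.0], 0.62, [453.0, 254.0])]
marker [([600.0, 29.0, 14.0], 0.67, [347.0, 180.0])]
side [[0.98, 0.13, -0.17, 334.11], [-0.22, 0.57, -0.8, -747.47], [-0.01, 0.81, 0.58, 692.54], [0.0, 0.0, 0.0, 1.0]] 48.22892280738042 0.010108859989289527
slide_box [([424.0, 369.0, 35.0], 0.77, [262.0, 161.0]), ([479.0, 162.0, 50.0], 0.63, [294.0, 194.0]), ([640.0, 172.0, 26.0], 0.62, [354.0, 191.0])]
ra
[... 532 characters left out ...]
04,  0.53639796, -0.00440109,  1.53791414,  0.00258902,
        1.06728781, -0.07121488]), 'dq': array([-3.42221811e-04,  5.32164267e-05,  9.19947031e-06,  1.38507575e-03,
       -3.16166664e-05,  1.86070550e-04, -7.11937832e-04]), 'tau': array([-2.24910787e-05, -5.70916486e+01,  9.89748091e-01, -2.51927930e+01,
       -5.64362062e-02,  1.09041916e-02,  1.96434962e-05]), 'position': array([248.21302959, 600.72924332, 246.71167181]), 'ee_rot': array([ 1.94654778e-01,  9.80871815e-01, -1.95429797e-06,  9.11339909e-06]), 'contact_force': array([ 0.33347338, -0.50753894, -0.44768521]), 'torque': array([-0.01221495, -0.01063349, -0.00673579]), 'grasp_force': 0.0, 'grip_width': 1.0011003022277158}
```

View pics/top0.png

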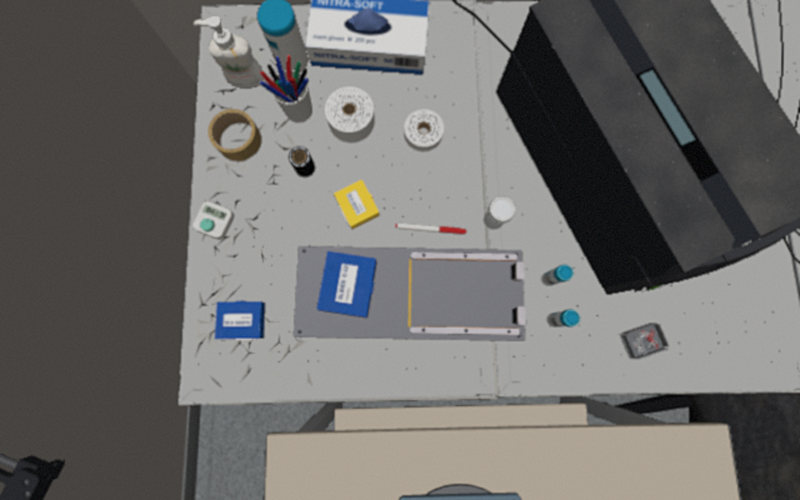

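Run:
```python
from h import *
f=imaging.grab_frame("top"); save(f,"crop1.png",(160,130,480,310),2.5)
for t in("slide_box","lane","rail_left","rail_right"):
    for d in spotter.regions_of(t,"top"):
        m=d["region"].astype(np.uint8); c=cv2.findContours(m,0,2)[0]; c=max(c,key=cv2.contourArea)
        b=cv2.boxPoints(cv2.minAreaRect(c)); print(t,round(d["confidence"],2),m.sum(),b.round(1).tolist(), np.median(f["img"][d["region"]],0))
```

```text
slide_box 0.93 2031 [[251.6999969482422, 247.89999389648438], [259.70001220703125, 199.60000610351562], [302.1000061035156, 206.6999969482422], [294.0, 255.0]] [ 40.  82. 151.]
slide_box 0.86 868 [[265.6000061035156, 155.1999969482422], [290.0, 143.0], [304.6000061035156, 172.1999969482422], [280.20001220703125, 184.39999389648438]] [214. 188.  61.]
slide_box 0.78 1163 [[172.0, 241.0], [211.0, 241.0], [211.0, 272.0], [172.0, 272.0]] [ 39.  81. 151.]
lane 0.74 11315 [[234.60000610351562, 270.8999938964844], [235.5, 196.6999969482422], [419.8999938964844, 199.10000610351562], [419.0, 273.29998779296875]] [122. 122. 127.]
rail_left 0.83 585 [[328.0, 209.0], [328.0, 201.0], [411.0, 201.0], [411.0, 209.0]] [167. 159. 160.]
rail_right 0.66 495 [[327.8999938964844, 266.8999938964844], [328.0, 260.6000061035156], [414.1000061035156, 262.1000061035156], [414.0, 268.3999938964844]] [179. 173. 177.]
```

The top view (scaled by 1.25) shows three candidates in original pixels. The large blue box on the deck is at (278,229), a smaller blue box on the bench at (192,257), and a yellow box at (285,163). The slide_box is the large blue one at (278,229). I'll check it in the crop.

View pics/crop1.png

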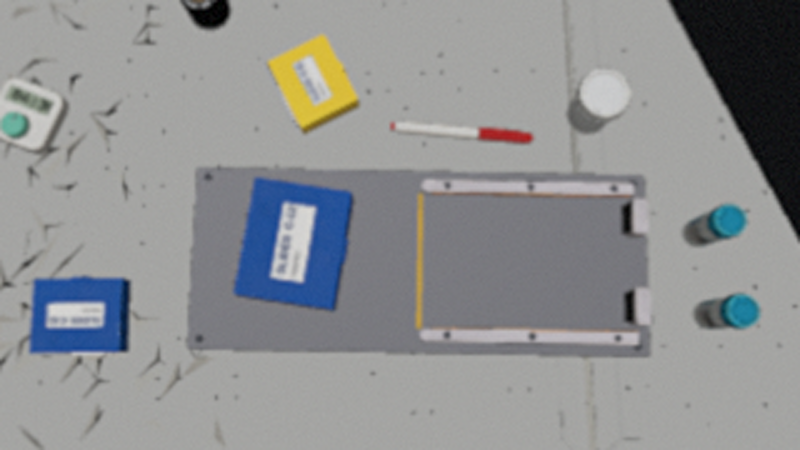

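View pics/side0.png

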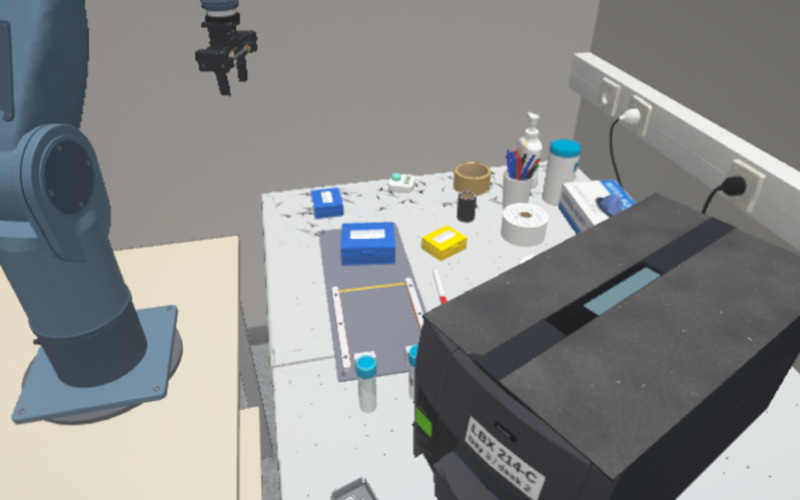

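The crop confirms it: the blue box at crop (295,245) is the larger of the two blues and lies on the apron, slightly askew. The lane mouth is the yellow line at crop x≈420, and the stop blocks are at crop (637,215) and (637,305). Next I fit the lane and box poses.

```bash
cat > fit.py <<'E'
from h import *
from scipy.optimize import minimize
from scipy.ndimage import map_coordinates
def world(p,P):
    P=np.array(P,float); c,s=np.cos(p[2]),np.sin(p[2])
    return np.c_[p[0]+c*P[:,0]-s*P[:,1],p[1]+s*P[:,0]+c*P[:,1],P[:,2]]
def seg(a,b,n=80): return np.linspace(a,b,n)
S=[]
for y in(-88,88): S.append(seg((-240,y,6),(200,y,6),150))
S.append(seg((-240,-88,6),(-240,88,6),70)); S.append(seg((200,-88,6),(200,88,6),40))
for s in(-1,1):
    S.append(seg((-15,77*s,20),(184,77*s,20))); S.append(seg((-15,65*s,20),(184,65*s,20)))
LP=np.vstack(S)
def fit_lane(f,p0):
    g=cv2.GaussianBlur(f["img"],(0,0),1.2).astype(np.float32)
    G=sum(np.hypot(cv2.Sobel(g[:,:,i],-1,1,0),cv2.Sobel(g[:,:,i],-1,0,1)) for i in range(3)); G=np.minimum(G,np.percentile(G,97))
    def cost(q,GG=G):
        uv=proj(f,world(np.array(q)*[1,1,.005],LP)); return -map_coordinates(GG,[uv[:,1],uv[:,0]],order=1).mean()
    p=np.array(p0)/[1,1,.005]
    for sg in(4,1.5,0):
        GG=cv2.GaussianBlur(G,(0,0),sg) if sg else G
        p=minimize(cost,p,args=(GG,),method="Nelder-Mead",options=dict(initial_simplex=p+np.vstack([np.zeros(3),4*np.eye(3)]))).x
    return p*[1,1,.005],cost(p)
B=np.array([(x,y,z) for x in(-46,46) for y in(-55,55) for z in(6,51)],float)
def fit_box(f,p0):
    hsv=cv2.cvtColor(f["img"],cv2.COLOR_RGB2HSV)
    m=((hsv[:,:,0]>100)&(hsv[:,:,0]<125)&(hsv[:,:,1]>110)).astype(np.uint8)
    n,l,st,cc=cv2.connectedComponentsWithStats(m)
    c0=proj(f,[[p0[0],p0[1],40]])[0]
    k=min((i for i in range(1,n) if st[i,4]>250),key=lambda i:np.hypot(*(cc[i]-c0)))
    h=cv2.convexHull(cv2.findContours((l==k).astype(np.uint8),0,1)[0][0] if 0 else np.argwhere(l==k)[:,::-1].astype(np.int32))
    ref=np.zeros((400,640),np.uint8); cv2.fillConvexPoly(ref,h,255)
    x0,y0,w,hh=cv2.boundingRect(h); x0-=12;y0-=12;w+=24;hh+=24
    R=cv2.GaussianBlur(ref[y0:y0+hh,x0:x0+w].astype(np.float32),(0,0),1.)
    def cost(q):
        uv=proj(f,world(np.array(q)*[1,1,.01],B)); H=cv2.convexHull(uv.astype(np.float32))
        M=np.zeros((hh*8,w*8),np.uint8); cv2.fillConvexPoly(M,(((H-[x0,y0]+.5)*8-.5)*16).round().astype(np.int32),255,shift=4)
        M=cv2.resize(M,(w,hh),interpolation=cv2.INTER_AREA).astype(np.float32)
        return ((cv2.GaussianBlur(M,(0,0),1.)-R)**2).sum()/255**2
    p=np.array(p0)/[1,1,.01]
    for s in(10,4): p=minimize(cost,p,method="Nelder-Mead",options=dict(initial_simplex=p+np.vstack([np.zeros(3),s*np.eye(3)]))).x
    return p*[1,1,.01],cost(p)
def rel(L,b):
    d=np.array(b[:2])-L[:2]; c,s=np.cos(L[2]),np.sin(L[2])
    a=b[2]-L[2]-np.pi; return np.array([c*d[0]+s*d[1],-s*d[0]+c*d[1],(a+np.pi)%(2*np.pi)-np.pi])
E
python3 - <<'E'
from fit import *
for c in("top","side"):
    f=imaging.grab_frame(c)
    L,s=fit_lane(f,[461,28,-1.57]); b,e=fit_box(f,[481,190,1.57-.13])
    print(c,L.round(3),s,b.round(3),e,rel(L,b).round(3))
    im=f["img"].copy()
    for u in proj(f,world(L,LP)): im[int(u[1]+.5),int(u[0]+.5)]=(0,255,0)
    H=cv2.convexHull(proj(f,world(b,B)).astype(np.float32)).round().astype(int); cv2.polylines(im,[H],True,(255,0,255))
    save(dict(img=im),"fit_%s.png"%c,(220,180,440,300) if c=="top" else (230,160,360,310),3.5)
E
```

```text
top [468.299  14.827  -1.607] -251.38315 [485.936 196.718   1.395] 4.038222 [-1.82412e+02  1.10200e+01 -1.40000e-01]
side [468.409  54.325  -1.607] -378.56952 [484.423 192.54    1.376] 10.54444 [-138.699   11.064   -0.159]
```

View pics/fit_top.png

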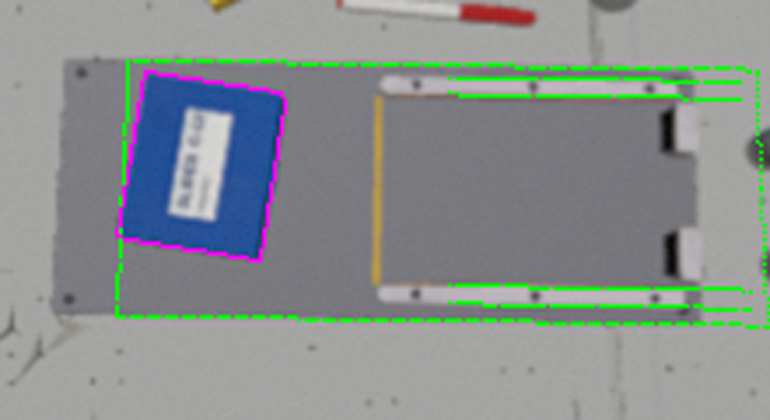

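View pics/fit_side.png

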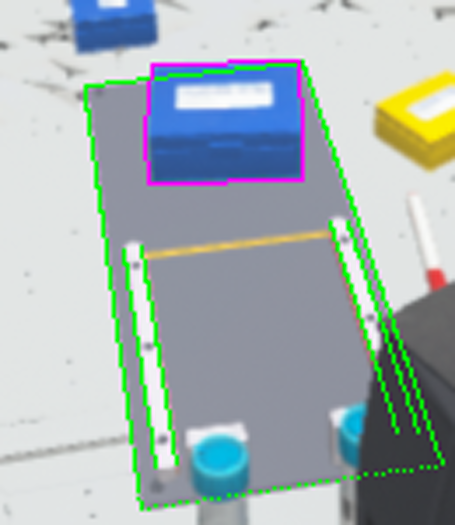

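The side fit of the lane follows every edge. The top fit slid along x to a wrong local optimum: its far edge falls on the box's back side, not on the deck's left end at picture x≈62. I'll restart it from the side result.

Run:
```python
from fit import *
f=imaging.grab_frame("top")
L,s=fit_lane(f,[468,54,-1.607]); b,e=fit_box(f,[485,195,1.395])
print(L.round(3),s,b.round(3),e,rel(L,b).round(3))
# yellow line check
h=cv2.cvtColor(f["img"],cv2.COLOR_RGB2HSV); m=(h[:,:,0]>12)&(h[:,:,0]<32)&(h[:,:,1]>70); m[:200]=0;m[275:]=0
m[:,:310]=0;m[:,350:]=0; v,u=np.nonzero(m); P=pix2plane(f,np.c_[u,v],6).mean(0); print("mouth seen",P.round(1),"model",world(L,[[-20,0,6]]).round(1))
im=f["img"].copy()
for u in proj(f,world(L,LP)): im[int(u[1]+.5),int(u[0]+.5)]=(0,255,0)
save(dict(img=im),"fit_top2.png",(220,180,440,300),3.5)
```

```text
[470.043  59.6    -1.608] -299.8378 [485.959 196.667   1.394] 4.343829 [-137.562   10.843   -0.14 ]
mouth seen [466.3  79.6   6. ] model [[470.8  79.6   6. ]]
```

View pics/fit_top2.png

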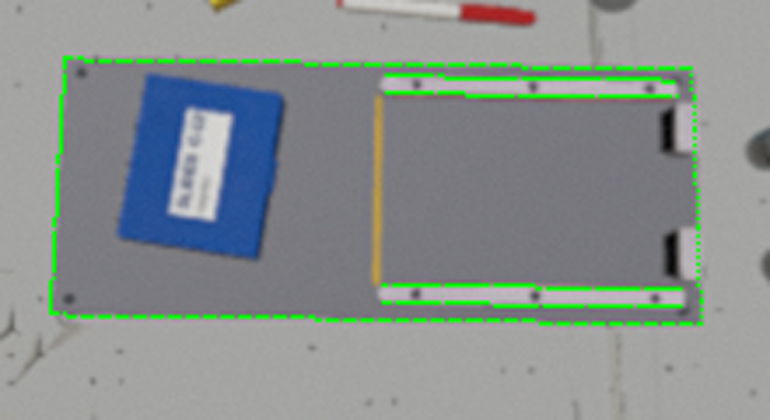

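The top fit now follows the deck and rail edges. Both cameras agree the box is at about (-138, +11) mm and -0.15 rad in the lane frame. Next I go behind the hinge face with the fingers partly open and flush to it.

```bash
cat > push.py <<'E'
from fit import *
L=np.array([469.2,57.0,-1.6075]); Z=20; OFF=46+9
FLIP=0
def tool(b,gap,z=Z):  # box pose in lane frame -> TCP pose that is flush to hinge face with gap
    x=b[0]-(OFF+gap)*np.cos(b[2]); y=b[1]-(OFF+gap)*np.sin(b[2])
    w=world(L,[[x,y,z]])[0]; th=L[2]+b[2]+np.pi/2+FLIP*np.pi; ph=(th+np.pi/2)/2
    q=np.array([np.cos(ph),np.sin(ph),0,0]); return w,q
def lane_tcp():
    p=readout.observe()["position"]; d=p[:2]-L[:2]; c,s=np.cos(L[2]),np.sin(L[2]); return np.round([c*d[0]+s*d[1],-s*d[0]+c*d[1],p[2]],1)
def look(c,g):
    f=imaging.grab_frame(c); Lc={"top":np.array([470.0,59.6,-1.608]),"side":np.array([468.4,54.3,-1.607])}[c]
    w=world(Lc,[[g[0],g[1],6]])[0]; b,e=fit_box(f,[w[0],w[1],Lc[2]+g[2]+np.pi]); r=rel(Lc,b); print(c,r.round(3),round(float(e),1)); return f,r
def go(b,gap=0,v=30,f_stop=None):
    w,q=tool(b,gap); return ctrl.move_l(w,frame=q,max_speed=v,f_stop=f_stop)
E
python3 - <<'E'
import push; from push import *
b=[-138,11,-.148]
w,q=tool(b,18,150); print(w,q,planner.ik(w,q)); push.FLIP=1; print(planner.ik(*tool(b,18,150))); push.FLIP=0
for bb in([-70,0,0],[129,0,0]): print(planner.ik(*tool(bb,0)))
gripper_to(0.55); ctrl.reach(w,q); ctrl.move_l(tool(b,18)[0],max_speed=120)
o=readout.observe(); print(o["clock"],lane_tcp(),o["contact_force"],o["ee_rot"],o["grip_width"])
f,_=look("side",b); f2,_=look("top",b)
im=np.hstack([cv2.resize(f["img"][140:320,230:390],(320,360)),cv2.resize(f2["img"][170:290,220:380],(480,360))]); save(dict(img=im),"behind.png")
E
```

```text
[498.6633948  266.26172891 150.        ] [0.76930334 0.63888369 0.         0.        ] [-0.83152097  0.53804265  0.34688953  1.8593153  -0.24867677  0.78647682
 -0.53774875]
[-0.34417955  0.53693632 -0.29749109  1.82909477  0.20930322  0.80611733
  2.20910728]
[-0.65175842  0.69027055  0.24980832  2.03743016 -0.36571565  0.45579607
 -0.16302882]
[-0.23353754  0.64891095  0.21406693  2.13658376 -0.34608735  0.38812517
  0.22341915]
4.9417 [-210.5   22.3   20.7] [0.07875386 0.48783242 0.06463693] [7.69308907e-01 6.38876633e-01 6.65495255e-04 1.06246750e-04] 0.5510493076520858
side [-139.716   10.996   -0.153] 6.4
top [-137.801   10.72    -0.143] 4.1
```

View pics/behind.png

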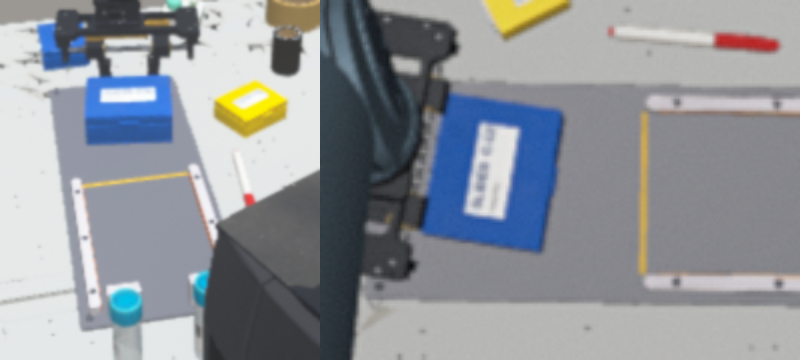

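Both views show the two fingers behind the hinge face and parallel to it, and the box unmoved. Now I push a gentle arc to centre and straighten it, with a look midway.

Run:
```python
from push import *
go([-138,11,-.148],4,40)
for x,y,a in([-133,10.3,-.14],[-119,7.4,-.10],[-105,4.6,-.06]):
    go([x,y,a],0,25)
o=readout.observe(); print(o["clock"],lane_tcp(),o["contact_force"])
look("side",[-105,5,-.06]); look("top",[-105,5,-.06])
```

```text
7.525 [-159.7    7.9   20. ] [ 0.3343045  -0.59334189  0.12153633]
side [-1.03336e+02  4.24400e+00 -5.10000e-02] 6.0
top [-9.4535e+01  3.5640e+00 -3.7000e-02] 103.6
```

Run:
```python
from push import *
for x,y,a in([-92,2.2,-.03],[-78,0.2,-.005],[-70,-.3,0]):
    go([x,y,a],0,25)
ctrl.dwell(.2); print(readout.observe()["clock"],lane_tcp()); look("side",[-70,0,0])
go([-70,0,0],45,80)
f,_=look("side",[-70,0,0]); f2,_=look("top",[-70,0,0]); print(readout.observe()["clock"])
im=np.hstack([cv2.resize(f["img"][140:320,230:390],(320,360)),cv2.resize(f2["img"][170:290,260:420],(480,360))]); save(dict(img=im),"mouth.png")
```

```text
9.7167 [-125.    -0.3   20. ]
side [-6.9541e+01 -3.0000e-01 -1.1000e-02] 6.2
side [-6.9139e+01 -3.7900e-01 -1.1000e-02] 6.8
top [-6.5071e+01 -8.9300e-01  4.0000e-03] 13.6
10.5833
```

View pics/mouth.png

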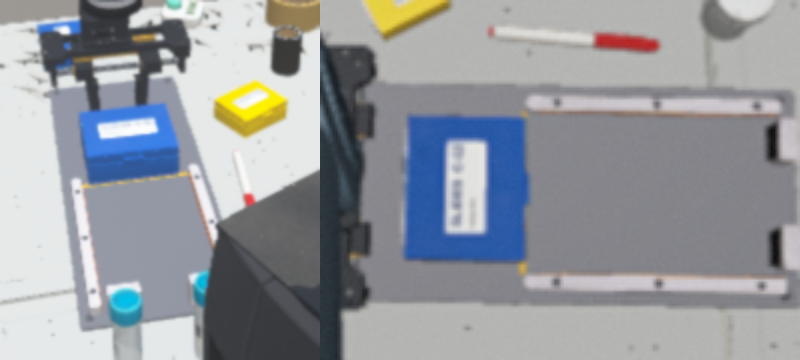

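The box now sits centred and straight at the mouth, with equal gaps to both rail noses at about (527,103) and (527,283) in the picture. Next is the straight push, with a check halfway, finishing on a force stop.

Run:
```python
from push import *
go([-70,-.3,0],3,60)
go([20,0,0],0,40); look("side",[20,0,0])
o=readout.observe(); print(o["clock"],lane_tcp(),o["contact_force"])
go([75,0,0],0,40); f,_=look("side",[75,0,0]); f2=imaging.grab_frame("top")
o=readout.observe(); print(o["clock"],lane_tcp(),o["contact_force"])
im=np.hstack([cv2.resize(f["img"][160:340,230:390],(320,360)),cv2.resize(f2["img"][170:290,290:450],(480,360))]); save(dict(img=im),"mid.png")
```

```text
side [ 2.0522e+01  1.5000e-02 -9.0000e-03] 4.2
13.9583 [-35.1   0.   20. ] [ 1.15866338  0.83314255 -0.55451999]
side [ 7.5778e+01 -2.6900e-01 -6.0000e-03] 8.2
15.5833 [19.9 -0.  20. ] [-0.44162279  0.28629165  0.50066002]
```

View pics/mid.png

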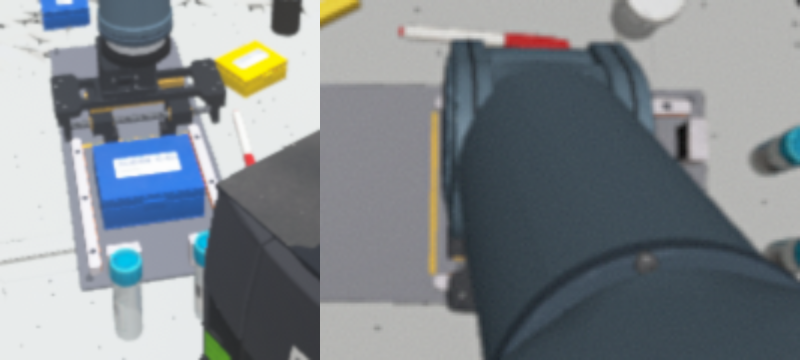

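The side view shows the box well inside the lane, centred between the rails and flat; the top view is blocked by the arm. Now I close the last stretch slowly with a force stop, then back off.

Run:
```python
from push import *
go([117,0,0],0,35)
s=go([141,0,0],0,12,f_stop=7)
o=readout.observe(); t=lane_tcp(); print(s,o["clock"],t,o["contact_force"],o["torque"])
ctrl.dwell(.3); print(lane_tcp(),readout.observe()["contact_force"])
x=t[0]+55
go([x,0,0],12,20); go([x,0,0],60,80); w,q=tool([x,0,0],60,150); ctrl.move_l(w,max_speed=150)
w[1]=300; ctrl.move_l(w,max_speed=150)
f,_=look("side",[129,0,0]); f2,_=look("top",[129,0,0]); print(readout.observe()["clock"])
im=np.hstack([cv2.resize(f["img"][160:340,230:390],(320,360)),cv2.resize(f2["img"][170:290,290:450],(480,360))]); save(dict(img=im),"end.png")
```

```text
True 17.9167 [70.7 -0.1 19.8] [-0.09550759 -0.8113438  -0.05338604] [ 0.00331158  0.03012481 -0.05108326]
[70.4 -0.3 19.6] [-0.35724196  0.31871765 -0.18349185]
side [ 1.24159e+02 -1.83000e-01 -1.10000e-02] 146.6
top [1.30098e+02 1.90000e-02 1.70000e-02] 13.7
22.65
```

View pics/end.png

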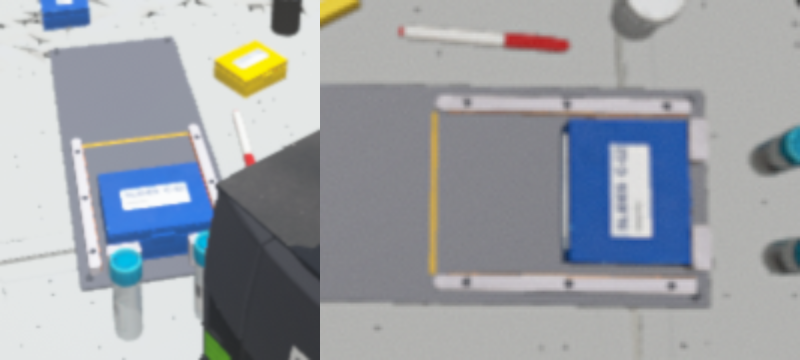

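The box is straight in the lane and close to the stop. The force stop may have tripped early, though: the TCP puts the box at about 126 mm where home is 129, and the force faded afterwards. I'll push again gently in steps and watch the force.

Run:
```python
from push import *
w,q=tool([125.7,0,0],60,150); ctrl.move_l(w,frame=q,max_speed=150); go([125.7,0,0],60,100); go([125.7,0,0],5,60)
for x in np.arange(124.7,136,1.5):
    s=go([x,0,0],0,8,f_stop=12); ctrl.dwell(.1); o=readout.observe()
    F=-o["contact_force"]@np.array([np.cos(L[2]),np.sin(L[2]),0]); print(round(x,1),s,lane_tcp(),round(F,2),o["torque"].round(2))
    if s or F>9: break
print(o["clock"])
```

```text
124.7 False [69.7 -0.  20. ] -1.33 [-0.07  0.01  0.04]
126.2 False [70.7  0.  20. ] 3.41 [ 0.61  0.1  -0.1 ]
127.7 False [70.7 -0.  20. ] 8.54 [ 1.6   0.08 -0.31]
129.2 False [70.7 -0.  20.1] 13.04 [ 2.34  0.12 -0.46]
29.0583
```

With the TCP held at 70.7 mm the force climbs steadily to 13 N, so the box is hard against the stop. The load line, about 35 mm off centre, lies within the two stop blocks, so it is seated on both. Now I retreat, check and hand in.

Run:
```python
from push import *
x=125.7
go([x,0,0],10,20); go([x,0,0],60,80); w,q=tool([x,0,0],60,150); ctrl.move_l(w,max_speed=150); w[1]=300; ctrl.move_l(w,max_speed=150)
f2,_=look("top",[129,0,0]); print(readout.observe()["clock"])
save(f2,"final.png",(290,170,450,290),5)
```

```text
top [1.3013e+02 1.1000e-02 1.8000e-02] 13.5
33.5667
```

View pics/final.png

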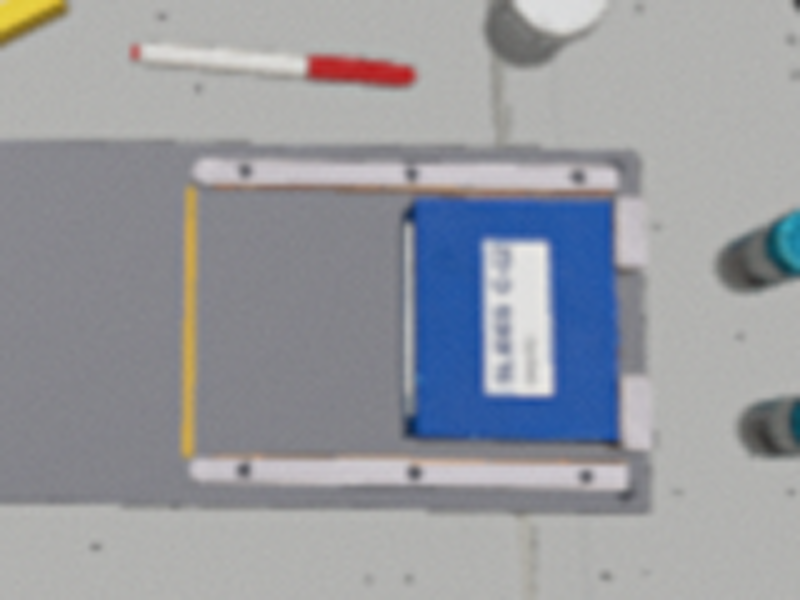

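The final picture shows the box against both stop blocks at (618,230) and (620,410), straight and clear of both rails. The second push did not move it, and the marker, pot and tubes are where they were.

```bash
python3 -c "
from workcell import workorder
print(workorder.hand_in())"
```

```text
the job is handed in; nothing more can be done
None
```

I pushed the blue slide box down the lane until it was hard against the end stop, sitting straight and flat, with the rails and bystanders untouched as far as the pictures show, and handed the job in at about 34 s; no verdict came back.

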